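# Ready the wax scraper over the ski

### The arm

A 6-joint arm with a two-finger parallel gripper is mounted at the origin on the work surface. World frame = base frame: x ahead of the robot, y to its left, z up, the work surface at z = 0. Lengths are in mm, angles in rad, forces in N, time in s.
With the tool pointing down it reaches from about 350 to 925 mm from the base axis. Payload 6.4 kg.
Tool frame: the origin (TCP) lies at the very end of the fingers, on their centre line; the grasp point (between the pads) lies 19 mm behind it; z points along the fingers, y is the line along which they close (so a half turn about z gives the same grasp; the last joint's range is limited). The gripper opens to 94 mm and grips with 3 to 60 N. Pads are 16 mm wide; open, the fingers measure 119 mm over their backs; the gripper's body (75 mm by 177 mm) begins 78 mm behind the grasp point.
Start: joints at [-1.459, 0.245, 1.558, -0, 1.339, -0.174], TCP at [183.256, -623.643, 205.455] pointing down, gripper open.
Joint ranges: [-3.13, 3.13], [-1.02, 2.26], [0.13, 2.54], [-0.95, 4.09], [0.21, 2.88], [-2.74, 2.74]. Speed limits (rad/s): [2.57, 2.57, 3.14, 3.14, 3.14, 3.14].

### API

Orientations are given as [roll, pitch, yaw] about the fixed x, y, z axes, in that order (R = Rz(yaw) Ry(pitch) Rx(roll)).
In Python, from workcell import * gives the robot as it stands.
- The arm moves only by the tool send_rows, never from a script. Its argument "commands" is a list that holds one entry, the list of rows, each a list of 7 numbers: the shift along the tool's x, y, z in mm, then the turn, a rotation vector about the tool's x, y, z in rad, then the closure, from 0 (fully open) to 1 (shut). In form: [[[x, y, z, rx, ry, rz, gripper], ...]]. A call has 1 to 12 rows; each row is the pose to reach, as a shift and turn from the pose commanded when the call began, along the tool's axes at that moment; what a row does not reach only later rows make up. A row lasts 1/10 s, in which the tool goes at most 50 mm and 8.59 degrees, less where a joint would pass 70% of its speed; a pose out of reach is approached as far as the arm can. A call with a gripper value outside its range is refused whole. The fingers move at their own pace and stop on an object; the grip force is fixed at half the most. Time passes only in rows, so rows that repeat a pose let the fingers close. It gives the time, the measured TCP pose, the force, the opening and the grip force at its end, in the units of the state.
- state(): the state, without advancing time (a new reading comes with each control period).
- camera(name): name is "side" or "top" or "wrist"; returns (picture, depth): 480x640x3 uint8, red, green, blue; 480x640 float32, mm along the optical axis (not along the pixel's ray), 0 where there is no reading.
- camera_params(name): a dict with "fx", "fy", "cx", "cy" (pixels), "dist_coeffs" ([k1, k2, p1, p2, k3] as OpenCV has them; the pictures are not rectified), "eye" and "attitude" of the camera in the world. Camera axes: x right, y up, looking along -z (the intrinsics and any distortion apply to the point x, -y, -z); pixel columns grow to the right and rows downward; lengths in mm; the calibration is good to about 2 mm. A picture is of the moment at which its call begins: read the wrist's pose just before it. camera_params takes no time and is no camera call; for the wrist camera it gives the pose at the moment of the call.
- hand_in(): hands the job in; it is judged then, once.
The state is a dict: "clock": time; "qpos": joint angles; "qd": joint speeds; "effort": joint torques, N m; "tcp_pos": TCP position; "tool_rot": TCP orientation; "ft_force": force on the tool from outside, world axes, zero at the start; "wrist_torque": the same for the moment, N m; "finger_gap": finger opening in mm; "gripper_force": force on a finger pad.
Only numpy, scipy, OpenCV 4.12 (cv2) and the standard library are available. Lean on these libraries where they do the work, as an engineer would, in place of code of your own. Each camera call takes 0.05 s, during which the arm holds its last target. There are 200 camera calls.

### The job

Draw the orange wax scraper up out of its slot in the plywood rack and bring it to the start of a scraping stroke over the ski in the vise: centred over the centre clamp, blade square across the ski, grip leaned 45 degrees towards the ski's tail (the robot's right), lower edge held 2 to 3 cm above the base. Finish still holding it there, steady and raised, so that I can check the angle before the first stroke. Do not touch the ski or its vise, and leave the other tools and parts where they are.

Things in the scene. Friction and masses are not known exactly. Their poses are not given: they have to be found in the camera images.
- scraper_centre (a point): Centre (half-way up) of the orange wax scraper, upright in a rack slot; 0.08 to 0.16 kg, 100 mm high: blade 140 mm long, 5 thick, 80 high; black grip bar on top 110 long, 18 thick, 25 high. Lower (working) edge 50 mm below this point, grip bar's middle 37.5 mm above. x along the blade, y through its thickness, z from lower edge to grip. Faces and ends are alike.
- scraper_edge (a point): The middle of the scraper's lower (working) edge, axes as above.
- rack: Plywood tool rack fixed to the bench, 176 mm long (x), 215 wide (y), 55 high; origin: centre of its underside. Three slots along x at y = -70, 0, +70 mm, each 145 long, 7 wide, 40 deep. Orange scraper, steel scraper and file stand in them in any order, sunk 40 mm, grip bars wholly above the rack.
- steel_scraper_centre (a point): Steel scraper with a brown wooden grip bar, same shape and size as the orange one, standing in another slot; centre, half-way up. Leave it.
- body_file_centre (a point): Dark steel file with a blue grip bar, same shape and size, standing in another slot; centre, half-way up. Leave it.
- ski_mid (a point): Point on the base of a ski fixed base up (black, steel edges, 74 mm wide, 1.5 m long) in a vise: on its centre line above the red-jawed centre clamp, 154 mm over the bench. x along the ski to its tip (robot's left), y across it towards the robot, z up. Jaws stay 6 mm below the base, 56 mm to either side; the clamp screw reaches 97 mm towards the robot, below 135 mm.
- ski_tailward (a point): Point on the ski base, on the centre line, 150 mm from ski_mid towards the tail (robot's right).
- buckle: Black ski boot buckle, 90 x 26 x 18 mm, lying on the bench. Leave it.
- pole_basket: Yellow plastic pole basket, 92 mm across, 30 mm high. Leave it.
- binding_plate: Brass binding plate, 95 x 55 x 5 mm. Leave it.
- ski_brake: Bent steel ski brake, 180 x 100 x 16 mm. Leave it.
- tin_blue: Blue wax tin, 37 mm across, 52 mm high, beyond the ski. Leave it.
- tin_red: Red wax tin, 37 mm across, 52 mm high, beyond the ski. Leave it.
Things that resemble listed ones, but are neither listed nor needed, are in the scene too. What is shaped like the part that bears scraper_centre but green or yellow is not meant.

How it is judged (in metres and radians):
On the way:
1. the scraper is drawn up clear of the rack, held in the fingers (height (world z) of scraper_edge above 0.065 m and contact force between scraper and the fingers above 1 N and contact force between scraper and rack below 0.1 N), for 0.1 s.
At the end, for the whole second after the job is handed in: Held still by the fingers alone, leaned 45 +-10 degrees with the grip towards the tail, square across the ski within 10 degrees, the mid lower edge 10 to 45 mm above the base, within 60 mm along and 25 mm across of the point over the clamp; other loose things within 20 mm of their starts (angle between scraper_centre's own z axis and vertical between 0.611 and 0.96 rad and z of ski_tailward in the frame of scraper_centre above -0.06 m and angle between the x axis of scraper_centre and the y axis of ski_mid, either way round below 0.175 rad and x of scraper_edge in the frame of ski_mid between -0.06 and 0.06 m and y of scraper_edge in the frame of ski_mid between -0.025 and 0.025 m and z of scraper_edge in the frame of ski_mid between 0.01 and 0.045 m and contact force between scraper and the fingers above 1 N and contact force between scraper and ski below 0.1 N and contact force between scraper and rack below 0.1 N and linear speed of scraper below 0.02 m/s and angular speed of scraper below 0.1 rad/s and distance of each of steel_scraper_centre, body_file_centre, buckle, pole_basket, binding_plate, ski_brake, tin_blue, tin_red from where it was at the start of the episode below 0.02 m); the arm keeps its last pose, push and grip.
It fails at once if the scraper or the robot touches the ski or its vise (contact force between any of scraper, the fingers, the arm and ski above 1 N).
It fails at once if another tool or part is moved more than 20 mm (distance of any of steel_scraper_centre, body_file_centre, buckle, pole_basket, binding_plate, ski_brake, tin_blue, tin_red from where it was at the start of the episode above 0.02 m).
It also fails if it takes over 35 s, if anything falls off the work surface, if the arm or the gripper's body presses on something with over 40 N, if the wrist force passes 120 N, or if a joint passes its speed limit or range.

## Working session

There is one attempt and no reset: what is moved stays moved. The work goes in short steps, Python scripts to look and compute and a tool call to move; the robot and the scene stay as the last step left them, time stands still between calls to the robot, and variables do not carry over. Pictures are saved under pics/ and viewed, at most 10 in all, crops included, and the job is handed in when it is done.

Besides the shell and the picture viewer there is one more tool, called after "Request:" as name(argument=value, ...) on one line, values as JSON. send_rows: Moves the arm, as the interface text tells. Its arguments: {"type":"object","properties":{"commands":{"type":"array","items":{"type":"array","items":{"type":"array","items":{"type":"number"}}}}},"required":["commands"]}

```bash
mkdir -p pics; cat > h.py <<'E'
from workcell import *
import numpy as np, cv2
from scipy.spatial.transform import Rotation as R
def att(p):
    a=np.array(p["attitude"],float)
    return a if a.shape==(3,3) else (R.from_euler('xyz',a).as_matrix() if a.size==3 else None)
def cast(p,uv,z=None,depth=None):
    K=np.array([[p["fx"],0,p["cx"]],[0,p["fy"],p["cy"]],[0,0,1.]])
    n=cv2.undistortPoints(np.array(uv,float).reshape(-1,1,2),K,np.array(p["dist_coeffs"],float)).reshape(-1,2)
    d=np.c_[n[:,0],-n[:,1],-np.ones(len(n))]@att(p).T
    e=np.array(p["eye"],float)
    t=(z-e[2])/d[:,2] if depth is None else np.asarray(depth,float).ravel()
    return e+d*t[:,None]
E
python3 - <<'E'
from h import *
print(state())
for n in ("top","side"):
    print(camera_params(n)); a,d=camera(n); cv2.imwrite(f"pics/{n}0.png",a[:,:,::-1]); np.savez(f"{n}0.npz",a=a,d=d)
E
```

```text
{'clock': 0.0, 'qpos': array([-1.45911703e+00,  2.45822716e-01,  1.55896075e+00,  1.23778801e-05,
        1.33870619e+00, -1.74116722e-01]), 'qd': array([ 6.17430292e-05,  1.12950196e-03, -8.92540999e-04, -1.31082124e-03,
        4.92217335e-04,  1.54693831e-03]), 'effort': array([-1.41842800e-03, -4.15835023e+01, -3.14609742e+01,  6.83898618e-02,
        3.32076161e-02, -1.46270513e-04]), 'tcp_pos': array([ 183.18134989, -623.04627482,  204.36847361]), 'tool_rot': array([-3.13972643e+00, -3.40490690e-04,  2.85792842e-01]), 'ft_force': array([-0.05312545, -0.10801307,  0.44286936]), 'wrist_torque': array([ 0.0167947 , -0.01816068, -0.00414605]), 'gripper_force': 0.0, 'finger_gap': 94.03512150043797}
{'fx': 527.0748685990424, 'fy': 527.0748685990424, 'cx': 313.37316618754994, 'cy': 243.34588075359656, 'dist_coeffs': array([-0.05126006,  0.        ,  0.        ,  0.        ,  0.        ]), 'eye': array([ 298.13143496, -123.11662361, 1765.33474987]), 'attitude': array([ 1.39212945e-01,  3.96330622e-04, -1.58993458e+00])}
{'fx': 435.21363362719234, 'fy': 435.21363362719234, 'cx': 318.11008241221776, 'cy': 243.2942453510831, 'dist_coeffs': array([0.00844552, 0.        , 0.        , 0.        , 0.        ]), 'eye': array([246.76243553, 503.55510031, 989.59505324]), 'attitude': array([ 0.64876324,  0.01012415, -2.71087611])}
```

View pics/top0.png

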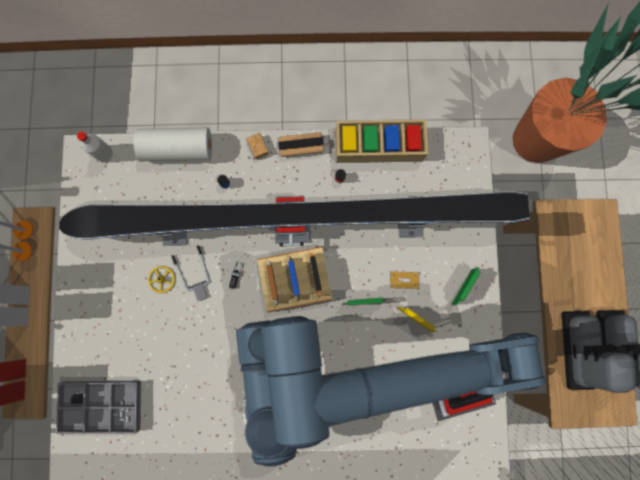

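View pics/side0.png

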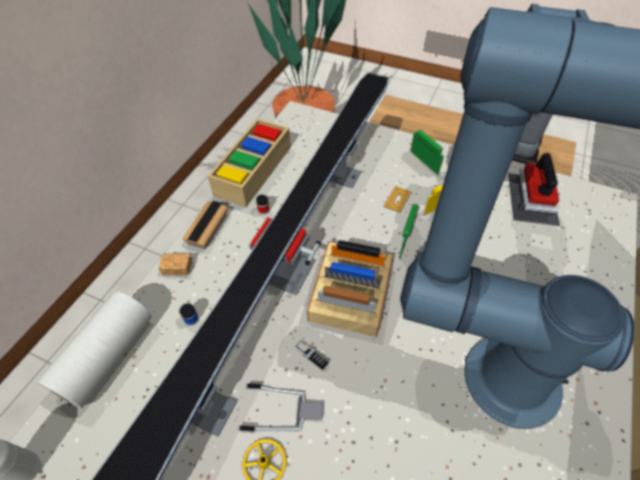

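Top view: up is +x and left is +y. The rack is at about (294,279), with a brown bar at (272,281), a blue bar at (293,278) and a black bar at (315,273). The ski crosses at row ~212, and the red clamp jaws are at (290,202) and (290,228). In the side view, the black bar over the orange blade is at (358,248).

Candidates in the top view:
- Black bar with orange blade (315,273): this is the one to take.
- Brown-grip steel scraper (272,281).
- Blue-grip file (293,278).
- Green look-alike (467,286).
- Yellow look-alike (417,318).
- Brush by the ski (300,144).

```bash
python3 - <<'E'
from h import *
z=np.load("top0.npz");a,d=z["a"],z["d"];p=camera_params("top")
hsv=cv2.cvtColor(a,cv2.COLOR_RGB2HSV)
v,u=np.mgrid[0:480,0:640]
W=cast(p,np.c_[u.ravel(),v.ravel()],depth=d.ravel()).reshape(480,640,3)
def rep(n,m,zp):
    m=m.astype(np.uint8); k,l,s,c=cv2.connectedComponentsWithStats(m)
    for i in range(1,k):
        if s[i,4]<25: continue
        vv,uu=np.where(l==i); P=cast(p,np.c_[uu,vv],z=zp)[:,:2].astype(np.float32)
        r=cv2.minAreaRect(P); print(n,c[i].round(1),s[i,4],"rect",np.round(r[0],1),np.round(r[1],1),round(r[2],1),"depth z",np.median(W[l==i][:,2]).round(1))
roi=(u>250)&(u<340)&(v>240)&(v<315)
H,S,V=[hsv[:,:,i].astype(int) for i in range(3)]
rep("black",roi&(V<60),115)
rep("blue",roi&(H>100)&(H<130)&(S>120),115)
rep("high",roi&(W[:,:,2]>85)&(W[:,:,2]<130),115)
rep("red",((H<8)|(H>172))&(S>140)&(u>255)&(u<330)&(v>185)&(v<245),148)
ski=(np.abs(W[:,:,2]-154)<12)&(v>180)&(v<245)&(V<60)
for c in (200,250,280,290,300,350,400):
    r=np.where(ski[:,c])[0]; print(c,r.min(),r.max(),cast(p,[[c,r.min()-.5],[c,r.max()+.5]],z=154).round(1).tolist(),W[r,c,2].mean().round(1))
# side crop + measurement
z=np.load("side0.npz");a,d=z["a"],z["d"];p=camera_params("side")
cv2.imwrite("pics/crop_side.png",cv2.resize(a[200:360,240:420,::-1],None,fx=4,fy=3.7,interpolation=cv2.INTER_CUBIC))
W=cast(p,np.c_[u.ravel(),v.ravel()],depth=d.ravel()).reshape(480,640,3)
V=cv2.cvtColor(a,cv2.COLOR_RGB2HSV)
H,S,V=[V[:,:,i].astype(int) for i in range(3)]
rep("sblack",(V<60)&(u>325)&(u<395)&(v>232)&(v<262),115)
rep("sred",((H<8)|(H>172))&(S>140)&(u>240)&(u<320)&(v>205)&(v<270),148)
E
```

```text
black [315.3 273.6] 150 rect [ 435.  -130.6] [103.6  14.2] 10.1 depth z 115.3
blue [293.3 277.9] 174 rect [422.2 -61.6] [106.5  16.3] 9.8 depth z 115.0
high [315.4 273.5] 216 rect [ 432.5 -131.6] [135.   17.8] 10.1 depth z 114.2
high [293.7 278. ] 218 rect [421.1 -63.2] [134.2  18.2] 9.9 depth z 114.3
high [271.8 281.9] 227 rect [409.9   5.5] [134.2  18.8] 9.8 depth z 113.9
red [289.7 199. ] 99 rect [666.8 -54.6] [11. 85.] 1.7 depth z 148.2
red [290.1 229. ] 138 rect [571.2 -55. ] [87.2 12.6] 88.9 depth z 147.9
200 206 227 [[650.2, 225.4, 154.0], [580.4, 224.5, 154.0]] 154.6
250 205 224 [[650.1, 68.7, 154.0], [586.7, 68.8, 154.0]] 153.8
280 204 223 [[651.5, -25.0, 154.0], [588.1, -24.4, 154.0]] 155.2
290 204 223 [[650.8, -56.3, 154.0], [587.5, -55.5, 154.0]] 154.3
300 204 223 [[650.2, -87.5, 154.0], [586.9, -86.5, 154.0]] 155.4
350 202 221 [[653.6, -243.7, 154.0], [590.2, -241.9, 154.0]] 155.4
400 199 220 [[660.4, -400.6, 154.0], [590.4, -397.6, 154.0]] 154.4
sblack [358.3 248.2] 330 rect [ 435.1 -122.4] [103.   25.5] 10.0 depth z 113.6
sred [262.9 209. ] 51 rect [ 697.4 -114.3] [23.6 19.8] 33.8 depth z 24.8
sred [260.1 231.3] 106 rect [668. -48.] [ 9.7 91.7] 1.9 depth z 148.9
sred [294.8 244.4] 243 rect [571.5 -45.6] [ 18.6 104.6] 1.4 depth z 148.3
```

View pics/crop_side.png

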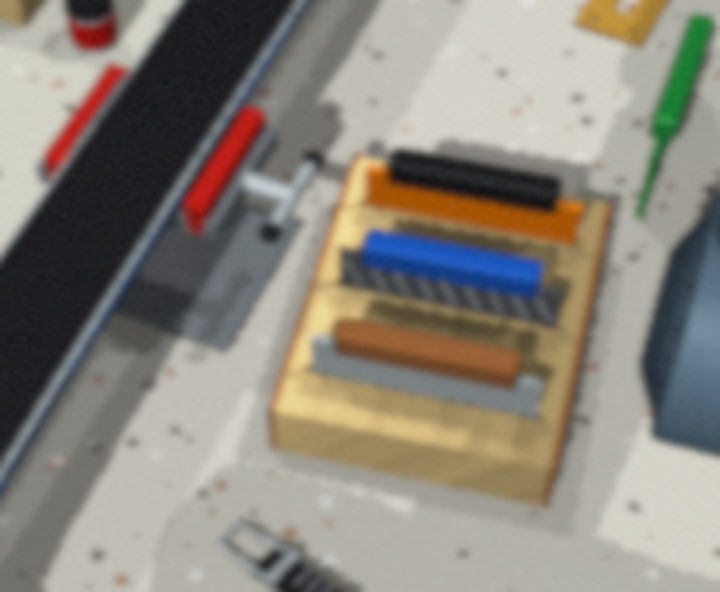

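The crop confirms it: the black grip with the orange blade stands in the -y slot, and blue and brown are the other two. The numbers agree: bar top z≈115, jaw midpoint x≈619, y≈-55, and slot spacing about 70 mm. I'll move above it now.

Request:
send_rows(commands=[[[35, -36, 0, 0, 0, 0.01, 0.5], [70, -73, 0, 0, 0, 0.02, 0.5], [105, -110, 0, 0, 0, 0.04, 0.5], [140, -147, 0, 0, 0, 0.06, 0.5], [175, -184, 0, 0, 0, 0.08, 0.5], [210, -221, 0, 0, 0, 0.1, 0.5], [245, -258, 0, 0, 0, 0.114, 0.5], [280, -295, 0, 0, 0, 0.114, 0.5], [315, -332, 0, 0, 0, 0.114, 0.5], [350, -369, 0, 0, 0, 0.114, 0.5], [379, -401, 0, 0, 0, 0.114, 0.5], [379, -401, 0, 0, 0, 0.114, 0.5]]])

```text
clock: 1.3
tcp_pos: [434.9, -127.3, 205.1]
tool_rot: [-3.14, -0.0, 0.18]
ft_force: [-0.0, 0.1, 1.0]
finger_gap: 47.1
gripper_force: 0.0
```

```bash
python3 - <<'E'
from h import *
s=state(); print({k:np.round(s[k],3) for k in ("clock","qpos","tcp_pos","tool_rot","finger_gap")})
p=camera_params("wrist"); a,d=camera("wrist"); cv2.imwrite("pics/w1.png",a[:,:,::-1])
hsv=cv2.cvtColor(a,cv2.COLOR_RGB2HSV).astype(int)
v,u=np.mgrid[0:480,0:640]
W=cast(p,np.c_[u.ravel(),v.ravel()],depth=d.ravel()).reshape(480,640,3)
m=((np.abs(W[:,:,2]-115)<6)&(hsv[:,:,2]<70)).astype(np.uint8)
k,l,st,c=cv2.connectedComponentsWithStats(m)
for i in range(1,k):
    if st[i,4]>300:
        vv,uu=np.where(l==i); P=cast(p,np.c_[uu,vv],z=115)[:,:2].astype(np.float32); print(c[i],st[i,4],cv2.minAreaRect(P))
E
```

```text
{'clock': np.float64(1.3), 'qpos': array([-5.370e-01, -2.380e-01,  2.043e+00,  1.000e-03,  1.337e+00,
        8.540e-01]), 'tcp_pos': array([ 434.929, -127.333,  205.088]), 'tool_rot': array([-3.14, -0.  ,  0.18]), 'finger_gap': np.float64(47.118)}
[320.80432352 237.3637719 ] 2683 ((437.0148620605469, -129.94610595703125), (107.32479858398438, 17.695714950561523), 9.979835510253906)
```

View pics/w1.png

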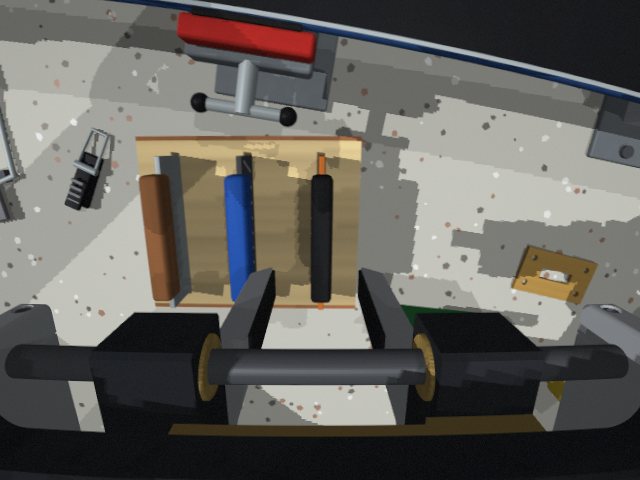

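The wrist view shows the black bar at (321,237), between the finger tips at (262,285) and (372,285). It measures 107x18 mm at 10° yaw, which matches the first measurement. I'll descend with a 3 mm correction.

Request:
send_rows(commands=[[[0, 3, 0, 0, 0, 0.005, 0.5], [0, 3, 25, 0, 0, 0.005, 0.5], [0, 3, 50, 0, 0, 0.005, 0.5], [0, 3, 75, 0, 0, 0.005, 0.5], [0, 3, 100, 0, 0, 0.005, 0.5], [0, 3, 115, 0, 0, 0.005, 0.5], [0, 3, 121, 0, 0, 0.005, 0.5], [0, 3, 121, 0, 0, 0.005, 0.5], [0, 3, 121, 0, 0, 0.005, 0.9], [0, 3, 121, 0, 0, 0.005, 0.9], [0, 3, 121, 0, 0, 0.005, 1], [0, 3, 121, 0, 0, 0.005, 1]]])

```text
clock: 2.55
tcp_pos: [434.6, -134.5, 85.0]
tool_rot: [-3.14, -0.001, 0.166]
ft_force: [-0.2, 8.8, 7.9]
finger_gap: 18.4
gripper_force: 27.0
```

Request:
send_rows(commands=[[[0, 0, 0, 0, 0, 0, 1], [0, 0, 0, 0, 0, 0, 1], [0, 0, 0, 0, 0, 0, 1], [0, 0, 0, 0, 0, 0, 1]]])

```text
clock: 2.95
tcp_pos: [434.5, -134.0, 85.1]
tool_rot: [-3.139, -0.0, 0.167]
ft_force: [-0.5, 4.0, 5.6]
finger_gap: 18.4
gripper_force: 30.0
```

Request:
send_rows(commands=[[[0, 0, -8, 0, 0, 0, 1], [0, 0, -16, 0, 0, 0, 1], [0, 0, -25, 0, 0, 0, 1], [0, 0, -35, 0, 0, 0, 1], [0, 0, -50, 0, 0, 0, 1], [0, 0, -70, 0, 0, 0, 1], [0, 0, -95, 0, 0, 0, 1], [0, 0, -125, 0, 0, 0, 1], [0, 0, -155, 0, 0, 0, 1], [0, 0, -185, 0, 0, 0, 1], [0, 0, -215, 0, 0, 0, 1], [0, 0, -215, 0, 0, 0, 1]]])

```text
clock: 4.15
tcp_pos: [436.6, -137.0, 305.8]
tool_rot: [3.133, -0.009, 0.166]
ft_force: [0.5, 0.7, -1.5]
finger_gap: 18.2
gripper_force: 30.0
```

```bash
python3 - <<'E'
from h import *
s=state(); print({k:np.round(s[k],3) for k in ("clock","qpos","tcp_pos","tool_rot","finger_gap","ft_force")})
a,d=camera("side"); cv2.imwrite("pics/s2.png",a[:,:,::-1])
R0=R.from_euler('xyz',s["tool_rot"]); p0=s["tcp_pos"]
yaw=np.radians(1.0)
Rd=R.from_euler('z',yaw)*R.from_euler('x',np.radians(45))*R.from_euler('x',np.pi)
tz=Rd.apply([0,0,1])
e=np.array([619,-55,154+26.])
p=e-68*tz
print("target tcp",p,"tool z",tz)
print("rel rot",(R0.inv()*Rd).as_rotvec().round(4))
print("rel shift now", R0.inv().apply(p-p0).round(1), "in final tool axes", Rd.inv().apply(p-p0).round(1))
E
```

```text
{'clock': np.float64(4.15), 'qpos': array([-5.520e-01, -3.040e-01,  1.914e+00, -1.000e-03,  1.520e+00,
        8.530e-01]), 'tcp_pos': array([ 436.594, -136.988,  305.777]), 'tool_rot': array([ 3.133, -0.009,  0.166]), 'finger_gap': np.float64(18.186), 'ft_force': array([ 0.462,  0.66 , -1.482])}
target tcp [ 619.83916862 -103.07593781  228.08326112] tool z [-0.01234071  0.70699909 -0.70710678]
rel rot [0.7923 0.0497 0.1449]
rel shift now [185.7  -3.8  79.3] in final tool axes [183.8  33.2  76.7]
```

View pics/s2.png

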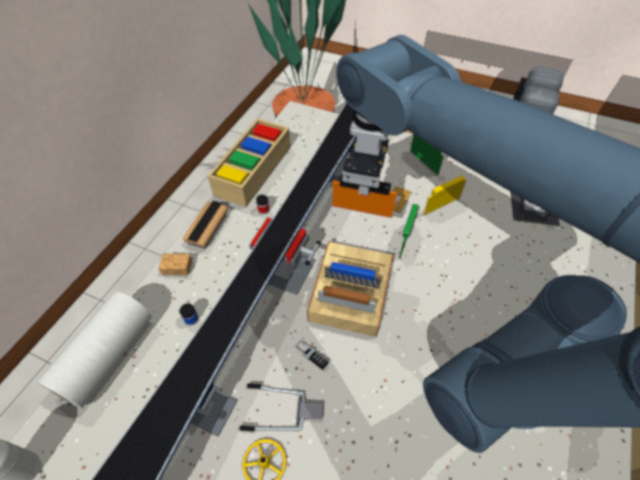

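The side view shows the orange scraper held upright at (363,198), clear of the rack. The blue and brown tools are still in their slots. I'll lean it in place first, still high.

Request:
send_rows(commands=[[[0, 0, 0, 0.08, 0.005, 0.0145, 1], [0, 0, 0, 0.16, 0.01, 0.029, 1], [0, 0, 0, 0.24, 0.015, 0.044, 1], [0, 0, 0, 0.32, 0.02, 0.058, 1], [0, 0, 0, 0.4, 0.025, 0.073, 1], [0, 0, 0, 0.48, 0.03, 0.087, 1], [0, 0, 0, 0.56, 0.035, 0.1, 1], [0, 0, 0, 0.64, 0.04, 0.116, 1], [0, 0, 0, 0.72, 0.045, 0.13, 1], [0, 0, 0, 0.79, 0.05, 0.145, 1], [0, 0, 0, 0.79, 0.05, 0.145, 1], [0, 0, 0, 0.79, 0.05, 0.145, 1]]])

```text
clock: 5.4
tcp_pos: [434.0, -135.0, 298.4]
tool_rot: [-2.351, 0.011, 0.017]
ft_force: [0.2, -0.7, -0.9]
finger_gap: 17.7
gripper_force: 30.0
```

```bash
cat > rel.py <<'E'
from h import *
s=state(); print({k:np.round(s[k],3) for k in ("clock","qpos","tcp_pos","tool_rot","finger_gap","ft_force")})
R0=R.from_euler('xyz',s["tool_rot"]); p0=s["tcp_pos"]
Rd=R.from_euler('z',np.radians(1.0))*R.from_euler('x',np.radians(225))
p=np.array([619,-55,180.])-68*Rd.apply([0,0,1])
print("world err",p-p0,"rel rot",(R0.inv()*Rd).as_rotvec().round(4),"shift",R0.inv().apply(p-p0).round(1),"lateral only",R0.inv().apply((p-p0)*[1,1,0]).round(1))
E
python3 rel.py
```

```text
{'clock': np.float64(5.4), 'qpos': array([-0.855,  0.007,  1.8  ,  0.507,  1.948,  0.741]), 'tcp_pos': array([ 434.024, -135.04 ,  298.367]), 'tool_rot': array([-2.351,  0.011,  0.017]), 'finger_gap': np.float64(17.706), 'ft_force': array([ 0.242, -0.654, -0.936])}
world err [185.81500218  31.96456147 -70.28365089] rel rot [-0.0048  0.0075 -0.0079] shift [187.1  28.3  68.5] lateral only [186.3 -21.7  19. ]
```

Request:
send_rows(commands=[[[18, -2, 2, 0, 0, 0, 1], [36, -4, 4, 0, 0, 0, 1], [54, -6, 5, 0, 0, 0, 1], [72, -8, 7, 0, 0, 0, 1], [90, -10, 9, 0, 0, 0, 1], [108, -12, 11, 0, 0, 0, 1], [126, -14, 13, 0, 0, 0, 1], [144, -16, 15, 0, 0, 0, 1], [162, -18, 17, 0, 0, 0, 1], [180, -21, 19, 0, 0, 0, 1], [187, -22, 19, 0, 0, 0, 1], [187, -22, 19, 0, 0, 0, 1]]])

```text
clock: 6.6
tcp_pos: [621.1, -102.2, 300.2]
tool_rot: [-2.352, 0.009, 0.019]
ft_force: [-0.0, 0.6, -1.7]
finger_gap: 17.5
gripper_force: 30.0
```

```bash
python3 rel.py; python3 - <<'E'
from h import *
v,u=np.mgrid[0:480,0:640]
for n in ("side","top"):
    p=camera_params(n); a,d=camera(n); cv2.imwrite(f"pics/{n}3.png",a[:,:,::-1])
    H,S,V=[x.astype(int) for x in cv2.split(cv2.cvtColor(a,cv2.COLOR_RGB2HSV))]
    W=cast(p,np.c_[u.ravel(),v.ravel()],depth=d.ravel()).reshape(480,640,3)
    m=(H>6)&(H<17)&(S>180)&(W[:,:,2]>200)&(W[:,:,2]<330)&(W[:,:,0]>500)
    P=W[m]
    if len(P)<30: print(n,len(P)); continue
    c=P.mean(0); w=np.linalg.svd(P-c)[2]
    print(n,len(P),c.round(1),"axes",w.round(3).tolist(),"ext",[np.percentile((P-c)@q,[2,98]).round(1).tolist() for q in w])
E
```

```text
{'clock': np.float64(6.6), 'qpos': array([-0.61 ,  0.34 ,  1.42 ,  0.637,  1.858,  0.978]), 'tcp_pos': array([ 621.108, -102.164,  300.156]), 'tool_rot': array([-2.352,  0.009,  0.019]), 'finger_gap': np.float64(17.47), 'ft_force': array([-0.02 ,  0.583, -1.705])}
world err [ -1.2687697   -0.91196967 -72.0726155 ] rel rot [-0.0041  0.0076 -0.0051] shift [-0.6 51.8 50.1] lateral only [-1.3  0.6 -0.6]
side 1961 [619.3 -77.  280.9] axes [[-0.999, -0.031, 0.016], [0.034, -0.708, 0.705], [0.01, -0.706, -0.709]] ext [[-69.3, 65.8], [-36.4, 37.4], [-3.9, 3.8]]
top 792 [617.5 -77.8 278.9] axes [[-1.0, -0.018, 0.008], [0.019, -0.704, 0.71], [0.007, -0.71, -0.704]] ext [[-68.6, 64.8], [-34.7, 39.1], [-4.9, 4.5]]
```

View pics/side3.png

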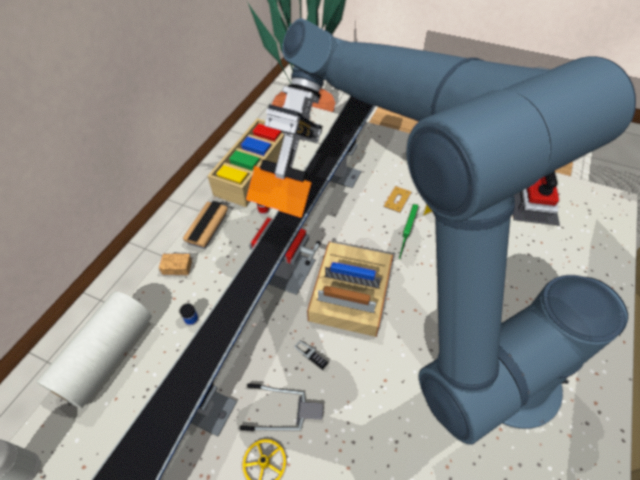

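The side view shows the orange blade at (280,192) above the ski and clamp, leaning towards the tail. The plane fit gives a 45° lean, about 1–2° off square, and the edge at about (619,-50,253). I'll lower it straight down 73 mm, shifting 3 mm towards the tail.

Request:
send_rows(commands=[[[0, 8, 7, 0, 0, 0, 1], [0, 16, 14, 0, 0, 0, 1], [0, 24, 21, 0, 0, 0, 1], [0, 31, 28, 0, 0, 0, 1], [0, 37, 34, 0, 0, 0, 1], [0, 42, 39, 0, 0, 0, 1], [0, 46, 43, 0, 0, 0, 1], [-1, 50, 46, 0, 0, 0, 1], [-1, 52, 48, 0, 0, 0, 1], [-1, 53, 49, 0, 0, 0, 1], [-1, 53, 49, 0, 0, 0, 1], [-1, 53, 49, 0, 0, 0, 1]]])

```text
clock: 7.9
tcp_pos: [619.3, -105.3, 228.2]
tool_rot: [-2.351, 0.009, 0.018]
ft_force: [0.5, -0.1, -2.1]
finger_gap: 17.9
gripper_force: 30.0
```

Request:
send_rows(commands=[[[0, 0, 0, 0, 0, 0, 1], [0, 0, 0, 0, 0, 0, 1], [0, 0, 0, 0, 0, 0, 1], [0, 0, 0, 0, 0, 0, 1], [0, 0, 0, 0, 0, 0, 1]]])

```text
clock: 8.4
tcp_pos: [619.2, -105.2, 227.9]
tool_rot: [-2.351, 0.009, 0.018]
ft_force: [-0.5, 0.6, -2.2]
finger_gap: 18.1
gripper_force: 30.0
```

```bash
python3 rel.py; python3 - <<'E'
from h import *
v,u=np.mgrid[0:480,0:640]
for n in ("side","top"):
    p=camera_params(n); a,d=camera(n); cv2.imwrite(f"pics/{n}4.png",a[:,:,::-1])
    H,S,V=[x.astype(int) for x in cv2.split(cv2.cvtColor(a,cv2.COLOR_RGB2HSV))]
    W=cast(p,np.c_[u.ravel(),v.ravel()],depth=d.ravel()).reshape(480,640,3)
    m=(H>6)&(H<17)&(S>180)&(W[:,:,2]>165)&(W[:,:,2]<280)&(W[:,:,0]>500)
    P=W[m]; c=P.mean(0); w=np.linalg.svd(P-c)[2]
    print(n,len(P),c.round(1),"axes",w.round(3).tolist(),"zmin",np.percentile(P[:,2],[1,3]),"ymax",np.percentile(P[:,1],[97,99]),"x",np.percentile(P[:,0],[1,99]))
E
python3 -c "
import cv2;a=cv2.imread('pics/side4.png');cv2.imwrite('pics/side4c.png',cv2.resize(a[60:280,180:400],None,fx=2.7,fy=2.7))"
```

```text
{'clock': np.float64(8.4), 'qpos': array([-0.616,  0.4  ,  1.478,  0.619,  1.765,  0.904]), 'tcp_pos': array([ 619.193, -105.198,  227.874]), 'tool_rot': array([-2.351,  0.009,  0.018]), 'finger_gap': np.float64(18.077), 'ft_force': array([-0.511,  0.597, -2.215])}
world err [0.64608307 2.12159823 0.2096436 ] rel rot [-0.0054  0.0068 -0.0065] shift [ 0.7 -1.6  1.3] lateral only [ 0.7 -1.5  1.5]
side 1688 [617.9 -79.9 208.6] axes [[-1.0, -0.022, 0.011], [0.023, -0.709, 0.705], [0.008, -0.705, -0.709]] zmin [182.04532485 183.27772376] ymax [-54.49994691 -52.83028513] x [552.74869048 687.50357818]
top 719 [617.4 -80.6 206.9] axes [[-0.999, -0.028, 0.015], [0.031, -0.699, 0.714], [-0.01, 0.714, 0.7]] zmin [179.5827414  181.60782568] ymax [-56.65535738 -54.41621817] x [551.95536287 686.09369199]
```

View pics/side4c.png

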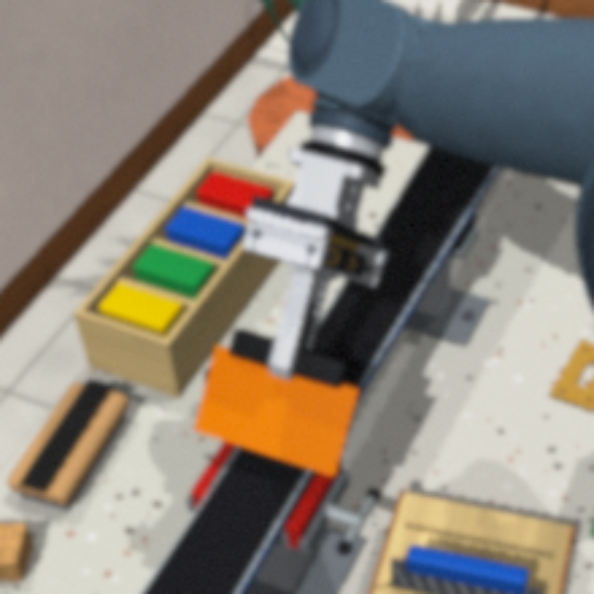

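The crop shows the orange blade at (275,410) over the red jaws, square across the ski and leaning towards the tail, with nothing touching. The edge measures about (618,-53,180), roughly 26 mm above the base, with a 45° lean.

```bash
python3 -c "
from workcell import *
print(hand_in())"
```

```text
the job is handed in; nothing more can be done
None
```

The job is handed in: the arm is holding the orange scraper steady over the centre clamp, leaned 45° towards the tail and within about 2° of square, with its lower edge about 26 mm above the ski base by camera measurement; `hand_in()` gave no verdict.

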